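Fit the green grinding wheel and its brass cap on the bead polishing head

TASK

Set up the blue polishing head for grinding beads: slip the green grinding wheel over the upright spindle so that it lies flat on the clamping face, then drop the brass cap over the spindle's tip, open end down, so that it sits squarely on the wheel. The wheel must be on before the cap. Leave the white felt wheel where it lies.

Things in the scene. Friction and masses are not known exactly. Their poses are not given: they have to be found in the camera images.
- green_wheel_center (a point): Centre (half-way up, on the axis) of the loose green grinding wheel: a flat ring 56 mm in outside diameter, 26 mm thick, with a 25 mm through hole, about 0.12 kg. It lies flat on the bench, axis upright; z is its axis. Both faces are alike.
- cap_center (a point): Centre (half-way up, on the axis) of the loose brass cap: a plain cylinder 36 mm in diameter, 40 mm tall, about 0.22 kg, z up its axis. It stands upright on the bench, open end down: a blind bore 22 mm in diameter, 24 mm deep. Its closed top carries a red inlaid disc 18 mm wide. No thread: it is simply dropped on.
- spindle (a point): Foot of the upright steel spindle of the fixed blue polishing head (180 x 180 mm, top 60 mm above the bench), on its axis at the clamping face: a 38 mm round hub top, 80 mm above the bench; z up. Spindle 44 mm tall, 20 mm thick up to 18 mm, tapering to 8 mm at 41 mm, blunt nose. Seated, the wheel's centre is 13 mm and the cap's centre (on the wheel) 46 mm above this point.
- white_wheel_center (a point): Centre (half-way up) of the white felt wheel, a bystander of the same shape and size as the green wheel, lying flat on the bench. Not to be used.
Things that resemble listed ones, but are neither listed nor needed, are in the scene too. There is more than one size of the part that bears green_wheel_center; the job needs the smallest.

How it is judged:
By the outcome, as a careful person would: the job done as asked, in the order asked, and still so for the second after the job is handed in, with the robot touching nothing.
It also fails if it takes over 54 s, if anything falls off the work surface, if the arm or the gripper's body presses on something with over 40 N, if the wrist force passes 120 N, or if a joint passes its speed limit or range.

ROBOT

A 6-joint arm with a two-finger parallel gripper is mounted at the origin on the work surface. World frame = base frame: x ahead of the robot, y to its left, z up, the work surface at z = 0. Lengths are in m, angles in rad, forces in N, time in s.
With the tool pointing down it reaches from about 0.275 to 0.85 m from the base axis. Payload 5.2 kg.
Tool frame: the origin (TCP) lies at the very end of the fingers, on their centre line; the grasp point (between the pads) lies behind it (robot.tcp_to_grasp is the z of the grasp point in the tool frame, in m); z points along the fingers, y is the line along which they close (so a half turn about z gives the same grasp; the last joint's range is limited). The gripper opens to 85 mm and grips with 20 to 120 N. Pads are 22 mm wide; open, the fingers measure 114 mm over their backs; the gripper's body (76 mm by 85 mm) begins 54 mm behind the grasp point. The pads swing forward as they close: fully open they stand 13 mm farther back than shut.
Start: joints at [1.045, 0.259, 1.535, -0, 1.348, -0.203], TCP at [0.174, 0.522, 0.231] pointing down, gripper open.
Joint ranges: [-3.14, 3.14], [-0.91, 2.08], [0.19, 2.58], [-1.22, 4.36], [0.22, 2.71], [-3.12, 3.12]. Speed limits (rad/s): [2.57, 2.57, 3.14, 3.14, 3.14, 3.14].

INTERFACE

Orientations are given as a rotation vector (axis times angle).
In Python, from bench import robot gives the robot as it stands.
- The arm moves only by the shell command python3 -m creep 'ROWS' [OPENING] [FORCE]. ROWS is JSON, one flat list of numbers, 4 for each row, row after row: the shift along the tool's x, y, z in m, then the turn about the tool's z in rad. In form: [dx, dy, dz, twist, dx, dy, dz, twist, ...]. A call has 1 to 10 rows; each row is the pose to reach, as a shift and turn from the pose commanded when the call began, along the tool's axes at that moment; what a row does not reach only later rows make up. A row lasts 1/12 s, in which the tool goes at most 41.7 mm and 7.16 degrees, less where a joint would pass 70% of its speed; a pose out of reach is approached as far as the arm can. A call with a gripper value outside its range is refused whole. OPENING is the opening, from 0 (shut) to 1 (fully open), set as the call begins (- or left out, the last holds). The fingers move at their own pace and stop on an object; FORCE is the grip in N (left out, the last holds). Time passes only in rows, so rows that repeat a pose let the fingers close. It gives the time, the measured TCP pose, the force, the opening and the grip force at its end, in the units of the state.
- robot.get_state(): the state, without advancing time (a new reading comes with each control period).
- robot.capture(name): name is "scene" or "top" or "wrist"; returns a dict with "color" (480x640x3 uint8, blue, green, red), "z_map" (480x640 float32, m along the optical axis (not along the pixel's ray), 0 where there is no reading), "fx", "fy", "cx", "cy" (pixels), "distortion" ([k1, k2, p1, p2, k3] as OpenCV has them; the pictures are not rectified), "R" (3x3) and "t" (3): a world point X has camera coordinates R X + t. Camera axes: x right, y down, z forward; pixel columns grow to the right and rows downward; lengths in m; the calibration is good to about 2 mm. A picture is of the moment at which its call begins.
- robot.close_job(): hands the job in; it is judged then, once.
Trained networks look in a picture, given as the dict that the camera call returned (one of the last four; its "shot" number tells which), for a name from the list of things; names that differ only in an ending like _2 or _b are one class to them, and where a whole thing is asked for, a point or a joint stands for the part that bears it (a point fixed in the world has none). Each returns a list of dicts, best first, with "conf" (0 to 1); they miss things now and then, are a little off and sometimes report something else, mostly with a low value. They report only what shows in the picture. A call takes as long as a camera call. They do not tell look-alikes from the thing itself.
- robot.search_frame(query, picture): "rect" ([left, top, right, bottom] as shares, 0 to 1, of the picture: columns of its width, rows of its height, round what is visible of it).
- robot.trace(query, picture): "pixels" (480x640 bool, what is visible of it) and "rect" ([left, top, right, bottom] as shares, 0 to 1, of the picture: columns of its width, rows of its height, round what is visible of it).
The state is a dict: "time": time; "joint_pos": joint angles; "qd": joint speeds; "effort": joint torques, N m; "eef_pos": TCP position; "orientation": TCP orientation; "ft_force": force on the tool from outside, world axes, zero at the start; "moment": the same for the moment, N m; "grip_width": finger opening in m; "grip_force": force on a finger pad.
Only numpy, scipy, OpenCV 4.12 (cv2) and the standard library are available. Lean on these libraries where they do the work, as an engineer would, in place of code of your own. Each camera call takes 0.05 s, during which the arm holds its last target. There are 200 camera calls.

## Working session

There is one attempt and no reset: what is moved stays moved. The work goes in short steps, Python scripts to look and compute and a shell command to move; the robot and the scene stay as the last step left them, time stands still between calls to the robot, and variables do not carry over. Pictures are saved under pics/ and viewed, at most 10 in all, crops included, and the job is handed in when it is done.

```bash
mkdir -p pics; cat > h.py <<'E'
import numpy as np, cv2
from bench import robot
def world(p,mask):
    v,u=np.nonzero(mask&(p["z_map"]>0)); z=p["z_map"][v,u]
    K=np.array([[p["fx"],0,p["cx"]],[0,p["fy"],p["cy"]],[0,0,1.]])
    n=cv2.undistortPoints(np.stack([u,v],1).astype(np.float64)[:,None],K,np.array(p["distortion"]))[:,0]
    C=np.c_[n*z[:,None],z]
    return (C-np.array(p["t"]))@np.array(p["R"])
def top(p,mask,band=.004):
    W=world(p,mask); zt=np.percentile(W[:,2],90); T=W[abs(W[:,2]-zt)<band]
    c,r=cv2.minEnclosingCircle(T[:,:2].astype(np.float32)); return np.round(c,4),round(r,4),round(float(zt),4),len(T)
E
python3 - <<'E'
from h import *
ps={n:robot.capture(n) for n in("top","scene")}
cv2.imwrite("pics/top.png",ps["top"]["color"]);cv2.imwrite("pics/scene.png",ps["scene"]["color"])
s=robot.get_state();print(s["time"],s["eef_pos"],s["orientation"],robot.tcp_to_grasp)
for q in("green_wheel_center","cap_center","white_wheel_center"):
    for d in robot.trace(q,ps["top"]):
        m=d["pixels"]; v,u=np.nonzero(m)
        if len(u)>20: print(q,round(d["conf"],2),int(u.mean()),int(v.mean()),top(ps["top"],m))
E
```

```text
0.1 [0.17421792 0.52117469 0.23054104] [-5.04797807e-01 -3.10018315e+00  2.46759907e-03] -0.0187
green_wheel_center 0.95 442 249 (array([ 0.5162, -0.3325]), 0.0279, 0.0283, 381)
green_wheel_center 0.81 506 261 (array([ 0.4927, -0.4511]), 0.0366, 0.0362, 656)
green_wheel_center 0.77 458 306 (array([ 0.4086, -0.3585]), 0.0369, 0.0361, 720)
cap_center 0.57 349 209 (array([ 0.5919, -0.1563]), 0.0178, 0.0423, 212)
white_wheel_center 0.93 349 281 (array([ 0.4551, -0.155 ]), 0.0275, 0.0287, 387)
```

View pics/top.png

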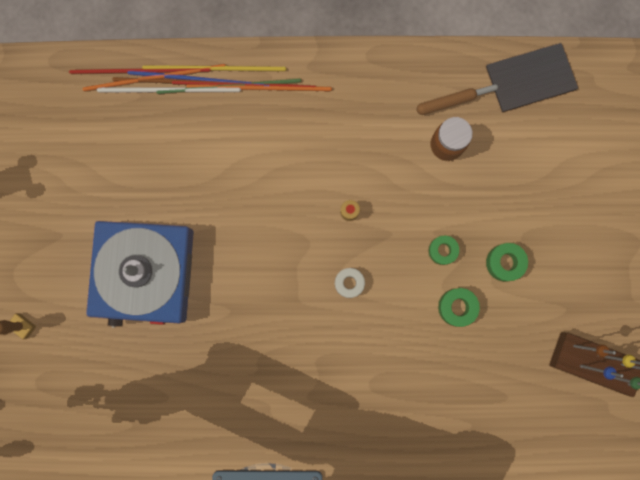

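View pics/scene.png

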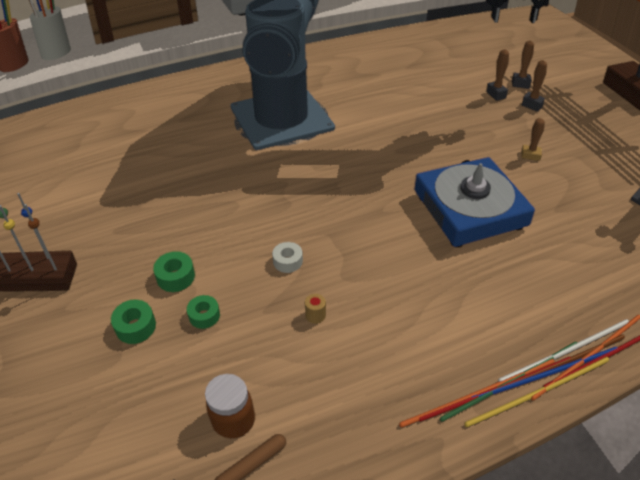

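The scene camera shows the same layout as top. In top.png the candidates for the green wheel are (442,249), r≈28 mm; (506,261), r≈37 mm; and (458,306), r≈37 mm. The first fits, being the smallest and 56 mm across. The cap is at (349,209), the white wheel at (349,281) and the spindle at (133,270).

```bash
python3 - <<'E'
from h import *
p=robot.capture("top")
m=np.zeros((480,640),bool); m[225:320,90:190]=1
W=world(p,m)
for lo,hi in((.055,.065),(.075,.085),(.112,.13)):
    T=W[(W[:,2]>lo)&(W[:,2]<hi)]; c,r=cv2.minEnclosingCircle(T[:,:2].astype(np.float32)); print(lo,len(T),c,r,T.mean(0))
cv2.imwrite("pics/crop.png",cv2.resize(p["color"][180:340,320:540],None,fx=3.5,fy=3.5,interpolation=cv2.INTER_CUBIC))
R=cv2.Rodrigues(np.array(robot.get_state()["orientation"]))[0]; e=robot.get_state()["eef_pos"]
print(R.round(3)); print("to wheel",R.T@(np.array([.5162,-.3325,.16])-e))
E
```

```text
0.055 7619 (0.4739907681941986, 0.23373988270759583) 0.12207755446434021 [0.47361448 0.23462491 0.05966276]
0.075 231 (0.47405895590782166, 0.23795866966247559) 0.023782968521118164 [0.47504453 0.23400186 0.08019782]
0.112 43 (0.4743436574935913, 0.23588469624519348) 0.006008876021951437 [0.47522652 0.23564162 0.11930673]
[[-0.948  0.317 -0.   ]
 [ 0.317  0.948 -0.001]
 [ 0.    -0.001 -1.   ]]
to wheel [-0.59506361 -0.70141019  0.07137949]
```

View pics/crop.png

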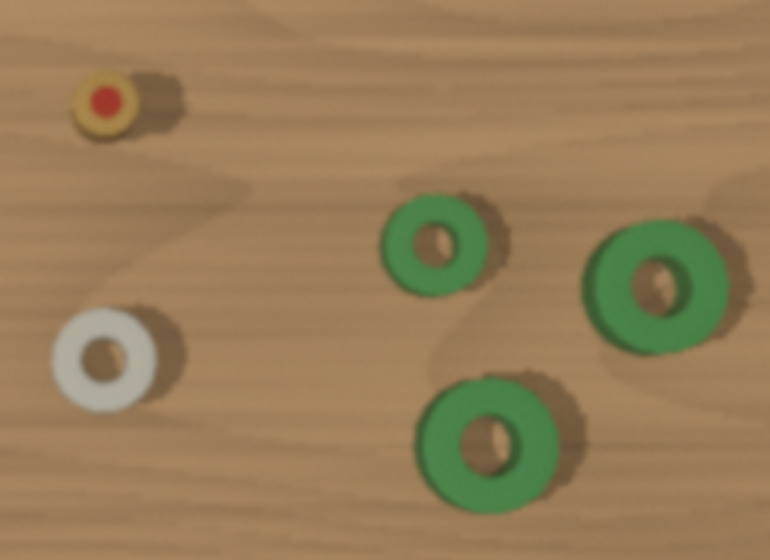

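The crop confirms it: the smallest green wheel is at crop (435,245), which is (442,249) in the top view. The other two are clearly larger.

```bash
python3 -m creep '[-0.012,-0.014,0,0,-0.036,-0.042,0,0,-0.06,-0.07,0,0,-0.084,-0.098,0,0,-0.108,-0.126,0,0,-0.132,-0.154,0,0,-0.156,-0.182,0,0,-0.18,-0.21,0,0,-0.204,-0.238,0,0,-0.228,-0.266,0,0]' 0.85 30
python3 -m creep '[-0.024,-0.028,0,0,-0.048,-0.056,0,0,-0.072,-0.084,0,0,-0.096,-0.112,0,0,-0.12,-0.14,0,0,-0.144,-0.168,0,0,-0.168,-0.196,0,0,-0.192,-0.224,0,0,-0.216,-0.252,0,0,-0.24,-0.28,0,0]'
python3 -m creep '[-0.024,-0.03,0.01,0,-0.048,-0.06,0.02,0,-0.072,-0.092,0.03,0,-0.096,-0.118,0.045,0,-0.115,-0.14,0.06,0,-0.125,-0.152,0.07,0,-0.127,-0.155,0.07,0,-0.127,-0.155,0.07,0,-0.127,-0.155,0.07,0]'
```

```text
time: 1.13
eef_pos: [0.3064, 0.1955, 0.2316]
orientation: [0.504, 3.1, 0.001]
ft_force: [1.7, 0.1, 0.1]
grip_width: 0.0727
grip_force: 0.0
time: 1.97
eef_pos: [0.4453, -0.1466, 0.2314]
orientation: [0.506, 3.1, 0.0]
ft_force: [0.7, 0.3, 0.2]
grip_width: 0.0729
grip_force: 0.0
time: 2.72
eef_pos: [0.5162, -0.3312, 0.1616]
orientation: [-0.505, -3.1, -0.001]
ft_force: [0.8, 0.4, -0.5]
grip_width: 0.0725
grip_force: 0.0
```

```bash
cat >> h.py <<'E'
def off(P):
    s=robot.get_state(); R=cv2.Rodrigues(np.array(s["orientation"]))[0]
    return (R.T@(np.array(P)-s["eef_pos"])).round(4)
E
python3 - <<'E'
from h import *
p=robot.capture("wrist"); cv2.imwrite("pics/w1.png",p["color"])
for d in robot.trace("green_wheel_center",p):
    m=d["pixels"]; v,u=np.nonzero(m)
    c=top(p,m); print(d["conf"],u.mean(),v.mean(),c,off([*c[0],.002]))
E
```

```text
0.93 224.19002624671916 86.6218372703412 (array([ 0.4085, -0.359 ]), 0.0367, 0.035, 8465) [ 0.0937 -0.0607  0.1604]
0.82 154.19957879088207 244.9603567888999 (array([ 0.4926, -0.4522]), 0.0371, 0.0349, 5907) [-0.0156 -0.1226  0.1605]
0.8 315.78163118871083 223.63358048313802 (array([ 0.5162, -0.3336]), 0.0281, 0.0268, 3574) [-0.0004 -0.0026  0.1605]
```

View pics/w1.png

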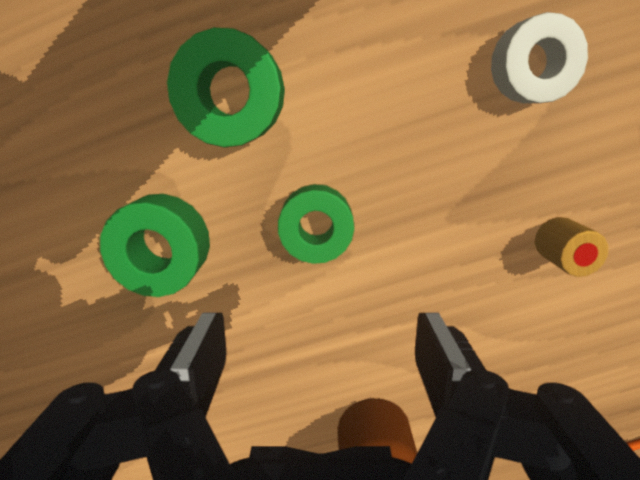

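The wrist view shows the small wheel at (316,224), between the fingers, with clear space around it. Descending.

```bash
python3 -m creep '[0,-0.002,0.02,0,0,-0.0025,0.05,0,0,-0.0025,0.08,0,0,-0.0025,0.11,0,0,-0.0025,0.135,0,0,-0.0025,0.15,0,0,-0.0025,0.156,0,0,-0.0025,0.158,0,0,-0.0025,0.158,0]'
python3 -m creep '[0,0,0,0,0,0,0,0,0,0,0,0,0,0,0,0,0,0,0,0,0,0,0,0,0,0,0,0,0,0,0,0]' 0.4 40
```

```text
time: 3.57
eef_pos: [0.5161, -0.3341, 0.0043]
orientation: [0.504, 3.1, -0.001]
ft_force: [0.2, 0.4, 0.0]
grip_width: 0.0726
grip_force: 0.0
time: 4.23
eef_pos: [0.5166, -0.335, 0.0057]
orientation: [0.504, 3.098, -0.003]
ft_force: [0.3, 1.3, 4.7]
grip_width: 0.055
grip_force: 41.8
```

```bash
python3 -m creep '[0,0,-0.01,0,0,0,-0.03,0,0,0,-0.06,0,0,0,-0.09,0,0,0,-0.12,0,0,0,-0.15,0,0,0,-0.17,0,0,0,-0.178,0,0,0,-0.18,0]'
python3 -m creep '[0.006,0.014,0,0,0.018,0.043,0,0,0.031,0.075,0,0,0.044,0.106,0,0,0.058,0.138,0,0,0.071,0.17,0,0,0.084,0.201,0,0,0.097,0.232,0,0,0.11,0.264,0,0]'
python3 -m creep '[0.013,0.032,0,0,0.026,0.063,0,0,0.04,0.095,0,0,0.053,0.127,0,0,0.066,0.158,0,0,0.08,0.19,0,0,0.093,0.222,0,0,0.104,0.248,0,0,0.11,0.26,0,0,0.111,0.263,0,0]'
python3 - <<'E'
from h import *
robot.capture("wrist");robot.capture("wrist")
p=robot.capture("wrist"); cv2.imwrite("pics/w2.png",p["color"])
s=robot.get_state(); print(s["eef_pos"],s["grip_width"],s["time"])
W=world(p,np.ones((480,640),bool)); e=s["eef_pos"]
T=W[(W[:,2]>.108)&(W[:,2]<.128)&(np.hypot(W[:,0]-.4745,W[:,1]-.2355)<.02)]
print("tip",len(T),T.mean(0) if len(T) else 0)
for d in robot.trace("green_wheel_center",p):
    m=d["pixels"]; X=world(p,m); print(d["conf"],m.sum(),X.mean(0)-e,X.min(0)-e,X.max(0)-e)
H=W[(abs(W[:,2]-.08)<.003)&(np.hypot(W[:,0]-.4745,W[:,1]-.2355)<.03)];print("hub",len(H),H.min(0) if len(H) else 0,H.max(0) if len(H) else 0)
t=robot.capture("top"); cv2.imwrite("pics/t2.png",cv2.resize(t["color"][200:340,60:220],None,fx=4,fy=4))
for d in robot.trace("green_wheel_center",t):
    m=d["pixels"];v,u=np.nonzero(m);print(u.mean(),v.mean(),top(t,m))
E
```

```text
time: 4.98
eef_pos: [0.5164, -0.3351, 0.1865]
orientation: [0.504, 3.096, -0.005]
ft_force: [0.0, -0.5, -0.7]
grip_width: 0.055
grip_force: 42.7
time: 5.73
eef_pos: [0.4928, -0.0464, 0.1813]
orientation: [-0.504, -3.097, -0.001]
ft_force: [0.4, 0.7, -1.8]
grip_width: 0.0548
grip_force: 42.7
time: 6.57
eef_pos: [0.4704, 0.2382, 0.1813]
orientation: [-0.499, -3.097, 0.001]
ft_force: [0.5, -0.9, -2.3]
grip_width: 0.0552
grip_force: 42.7
[0.4719475  0.23524349 0.18203152] 0.05522937014595131 6.7167
tip 15 [0.46914645 0.24063135 0.10856867]
0.71 18397 [-0.00454399  0.00310352  0.01635424] [-0.02925327 -0.11194841 -0.18293675] [0.1973281  0.02964956 0.02212445]
hub 1322 [0.45646309 0.21938513 0.07701379] [0.48814685 0.25696717 0.08298811]
458.31729055258467 306.6399286987522 (array([ 0.4086, -0.3586]), 0.0368, 0.0363, 689)
507.0 262.1152263374486 (array([ 0.4924, -0.452 ]), 0.0364, 0.036, 717)
116.00980392156863 264.12745098039215 (array([0.4719, 0.235 ]), 0.0279, 0.2051, 138)
```

View pics/w2.png

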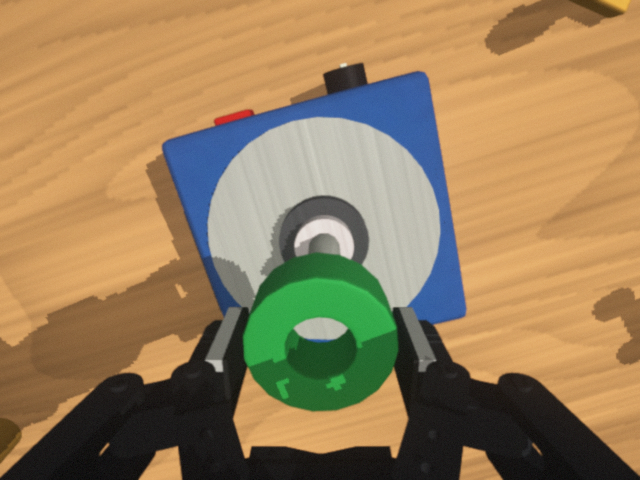

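The wrist view shows the wheel level in the grip, hole centred at (321,345). The hub is behind it at (325,238), partly hidden. I'll fit both in the same frame.

```bash
python3 - <<'E'
from h import *
from scipy.optimize import least_squares
p=robot.capture("wrist"); s=robot.get_state(); e=s["eef_pos"]; print(e)
W=world(p,np.ones((480,640),bool))
def fit(T,c0,r,lo=-180,hi=180):
    c0=np.array(c0,float)
    for _ in range(5):
        d=T[:,:2]-c0; a=np.degrees(np.arctan2(d[:,1],d[:,0])); b=[]
        for k in range(-180,180,6):
            q=T[(a>=k)&(a<k+6)]
            if len(q)>4:
                rr=np.hypot(*(q[:,:2]-c0).T); i=np.argsort(rr)[-3]
                if rr[i]>r*.8: b.append(q[i,:2])
        b=np.array(b); o=least_squares(lambda x:np.hypot(*(b-x).T)-r,c0,loss="soft_l1",f_scale=.0007); c0=o.x
    return c0.round(4),len(b),np.abs(o.fun).mean()
near=lambda c,r:np.hypot(W[:,0]-c[0],W[:,1]-c[1])<r
Wh=W[near(e,.035)&(W[:,2]>e[2]+.018)&(W[:,2]<e[2]+.027)]
print("wheel",len(Wh),fit(Wh,e[:2],.028))
c=[.4745,.2357]
H=W[near(c,.024)&(abs(W[:,2]-.08)<.003)]; print("hub",len(H),fit(H,c,.019))
t=robot.capture("top"); W=world(t,np.ones((480,640),bool))
E
```

```text
[0.47319844 0.23448387 0.18308882]
wheel 14471 (array([0.4724, 0.2356]), 60, np.float64(0.0008645852943064682))
hub 1378 (array([0.4758, 0.238 ]), 41, np.float64(0.00041194644666292263))
```

```bash
python3 -m creep '[-0.002,0.002,0.01,0,-0.0025,0.0025,0.025,0,-0.0025,0.0025,0.037,0,-0.0025,0.0025,0.048,0,-0.0025,0.0025,0.058,0,-0.0025,0.0025,0.065,0,-0.0025,0.0025,0.07,0,-0.0025,0.0025,0.07,0]'
```

```text
time: 7.63
eef_pos: [0.4757, 0.2369, 0.1121]
orientation: [-0.505, -3.099, 0.001]
ft_force: [-1.0, 0.1, -1.4]
grip_width: 0.055
grip_force: 42.7
```

Wheel is past the tip, no contact force. Continuing down.

```bash
python3 -m creep '[0,0,0.006,0,0,0,0.012,0,0,0,0.017,0,0,0,0.021,0,0,0,0.024,0,0,0,0.026,0,0,0,0.026,0]'
```

```text
time: 8.22
eef_pos: [0.476, 0.2371, 0.0869]
orientation: [-0.505, -3.1, 0.001]
ft_force: [0.7, -0.7, -1.1]
grip_width: 0.0548
grip_force: 42.7
```

```bash
python3 -m creep '[0,0,0.001,0,0,0,0.002,0,0,0,0.003,0,0,0,0.004,0,0,0,0.004,0]'
python3 -m creep '[0,0,0,0,0,0,0,0,0,0,0,0,0,0,0,0]' 0.85
python3 -m creep '[0,0,-0.01,0,0,0,-0.03,0,0,0,-0.06,0,0,0,-0.09,0,0,0,-0.115,0,0,0,-0.13,0,0,0,-0.135,0,0,0,-0.135,0]'
python3 - <<'E'
from h import *
p=robot.capture("wrist"); cv2.imwrite("pics/w3.png",p["color"])
W=world(p,np.ones((480,640),bool))
T=W[(W[:,2]>.09)&(W[:,2]<.11)&(np.hypot(W[:,0]-.475,W[:,1]-.2365)<.04)]
z=np.median(T[:,2]);Q=T[abs(T[:,2]-z)<.004];print(z,cv2.minEnclosingCircle(Q[:,:2].astype(np.float32)),np.linalg.lstsq(np.c_[Q[:,:2],np.ones(len(Q))],Q[:,2],rcond=None)[0])
N=W[(W[:,2]>.112)&(W[:,2]<.13)&(np.hypot(W[:,0]-.475,W[:,1]-.2365)<.02)];print("tip",len(N),N.mean(0))
print(off([.5919,-.1563,.22]),robot.get_state()["eef_pos"])
E
```

```text
time: 8.63
eef_pos: [0.4766, 0.2373, 0.0856]
orientation: [0.504, 3.099, 0.001]
ft_force: [-6.0, -2.0, 15.8]
grip_width: 0.0553
grip_force: 44.1
time: 8.97
eef_pos: [0.4763, 0.2372, 0.0832]
orientation: [-0.505, -3.101, -0.0]
ft_force: [-0.1, 0.4, 0.3]
grip_width: 0.0727
grip_force: 0.0
time: 9.63
eef_pos: [0.4771, 0.2374, 0.2201]
orientation: [0.504, 3.098, 0.002]
ft_force: [-0.7, -0.4, -0.4]
grip_width: 0.0731
grip_force: 0.0
0.10588233877376216 ((0.47633105516433716, 0.23884940147399902), 0.028018901124596596) [ 0.00284879 -0.00070185  0.10475038]
tip 290 [0.47359965 0.23869056 0.11900178]
[-0.2344 -0.3365 -0.0015] [0.47631031 0.23715891 0.2184953 ]
```

View pics/w3.png

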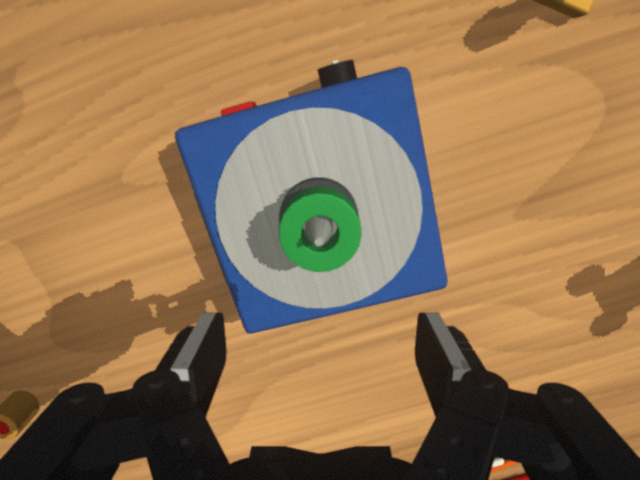

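The wheel is seated flat: top at 0.106 m, level, around the spindle at (320,230). Next, the cap.

```bash
python3 -m creep '[-0.01,-0.015,0,0,-0.03,-0.043,0,0,-0.05,-0.072,0,0,-0.07,-0.1,0,0,-0.09,-0.129,0,0,-0.11,-0.158,0,0,-0.13,-0.187,0,0,-0.15,-0.215,0,0,-0.17,-0.244,0,0,-0.19,-0.273,0.01,0]'
python3 -m creep '[-0.02,-0.03,0.02,0,-0.036,-0.052,0.04,0,-0.044,-0.063,0.055,0,-0.0445,-0.0635,0.06,0,-0.0445,-0.0635,0.06,0,-0.0445,-0.0635,0.06,0]'
python3 - <<'E'
from h import *
p=robot.capture("wrist"); cv2.imwrite("pics/w4.png",p["color"])
W=world(p,np.ones((480,640),bool))
T=W[(W[:,2]>.035)&(W[:,2]<.046)&(np.hypot(W[:,0]-.592,W[:,1]+.156)<.03)]
c,r=cv2.minEnclosingCircle(T[:,:2].astype(np.float32));print(c,r,np.median(T[:,2]),off([*c,.016]),robot.get_state()["eef_pos"])
E
```

```text
time: 10.52
eef_pos: [0.5702, -0.0838, 0.208]
orientation: [0.505, 3.101, 0.0]
ft_force: [0.4, -0.8, 0.2]
grip_width: 0.0728
grip_force: 0.0
time: 11.02
eef_pos: [0.5911, -0.1553, 0.1472]
orientation: [-0.504, -3.098, -0.002]
ft_force: [-0.4, -0.0, 1.6]
grip_width: 0.0726
grip_force: 0.0
(0.5915032029151917, -0.15575769543647766) 0.018070543184876442 0.04018204599906353 [-1.000e-04 -6.000e-04  1.323e-01] [ 0.59170953 -0.15520418  0.14830851]
```

View pics/w4.png

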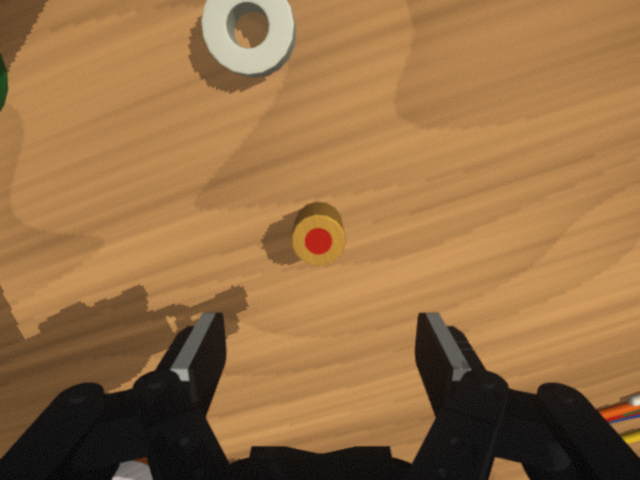

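The cap is at (319,238), centred between the fingers and clear of the white wheel at (249,30).

```bash
python3 -m creep '[0,-0.0005,0.02,0,0,-0.0005,0.05,0,0,-0.0005,0.08,0,0,-0.0005,0.105,0,0,-0.0005,0.125,0,0,-0.0005,0.136,0,0,-0.0005,0.139,0,0,-0.0005,0.139,0,0,-0.0005,0.139,0]'
python3 -m creep '[0,0,0,0,0,0,0,0,0,0,0,0,0,0,0,0,0,0,0,0,0,0,0,0,0,0,0,0,0,0,0,0,0,0,0,0]' 0.2 45
python3 -m creep '[0,0,-0.01,0,0,0,-0.03,0,0,0,-0.06,0,0,0,-0.09,0,0,0,-0.12,0,0,0,-0.15,0,0,0,-0.17,0,0,0,-0.178,0,0,0,-0.18,0]'
```

```text
time: 11.82
eef_pos: [0.5929, -0.1568, 0.0109]
orientation: [0.503, 3.098, -0.001]
ft_force: [-0.6, -0.4, 0.1]
grip_width: 0.0726
grip_force: 0.0
time: 12.57
eef_pos: [0.5925, -0.1572, 0.0107]
orientation: [0.505, 3.099, -0.001]
ft_force: [-1.0, 1.2, 6.0]
grip_width: 0.035
grip_force: 44.7
time: 13.32
eef_pos: [0.5925, -0.1572, 0.1916]
orientation: [0.504, 3.097, -0.002]
ft_force: [-0.2, 0.3, -1.8]
grip_width: 0.0349
grip_force: 45.4
```

```bash
python3 -m creep '[0.008,0.011,0,0,0.025,0.036,0,0,0.045,0.064,0,0,0.065,0.093,0,0,0.085,0.121,0,0,0.105,0.15,0,0,0.125,0.179,0,0,0.145,0.207,0,0,0.165,0.236,0,0,0.185,0.264,0,0]'
python3 -m creep '[0.02,0.029,0,0,0.036,0.051,0,0,0.047,0.067,0,0,0.051,0.073,0,0,0.051,0.073,0,0,0.051,0.073,0,0]'
python3 - <<'E'
from h import *
e=np.mean([robot.get_state()["eef_pos"]],0)
p=robot.capture("wrist"); cv2.imwrite("pics/w5.png",p["color"])
W=world(p,np.ones((480,640),bool))
def f(n,z0,z1,c,r):
    T=W[(W[:,2]>z0)&(W[:,2]<z1)&(np.hypot(W[:,0]-c[0],W[:,1]-c[1])<r)]
    if len(T): print(n,len(T),cv2.minEnclosingCircle(T[:,:2].astype(np.float32)),np.median(T[:,2]),T.mean(0))
f("cap",.212,.232,e,.03); f("wheel",.1,.109,[.476,.238],.035); f("tip",.112,.13,[.476,.238],.02)
t=robot.capture("top"); W=world(t,np.ones((480,640),bool)); f("captop",.212,.232,e,.022)
print(robot.get_state()["eef_pos"],robot.get_state()["time"],e)
E
```

```text
time: 14.15
eef_pos: [0.4972, 0.1543, 0.187]
orientation: [-0.504, -3.096, 0.001]
ft_force: [0.6, 0.1, -2.2]
grip_width: 0.0348
grip_force: 45.4
time: 14.65
eef_pos: [0.4739, 0.2374, 0.188]
orientation: [-0.503, -3.099, 0.002]
ft_force: [0.0, -0.5, -2.1]
grip_width: 0.0351
grip_force: 45.5
cap 11491 ((0.46777838468551636, 0.23943036794662476), 0.029340757057070732) 0.21765909211557513 [0.47019356 0.23933431 0.21888536]
wheel 4443 ((0.4762645363807678, 0.23863644897937775), 0.028028221800923347) 0.10599455117572694 [0.46938088 0.24105958 0.10574087]
tip 369 ((0.4754529893398285, 0.2379409372806549), 0.0063682980835437775) 0.11910249026937395 [0.47339224 0.23870765 0.11896337]
captop 8 ((0.4888046383857727, 0.2318725287914276), 0.004547744523733854) 0.21594592874920757 [0.48898982 0.23121168 0.21633779]
[0.47477977 0.23657474 0.18857327] 14.75 [0.47388169 0.23741368 0.18798451]
```

View pics/w5.png

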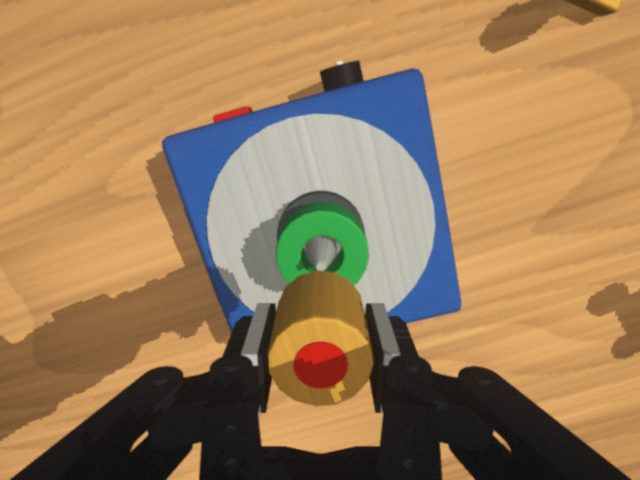

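The cap is upright in the grip, with its red disc at (321,365); spindle tip at (321,250). I'll compute the cap-to-tip offset.

```bash
python3 - <<'E'
from h import *
p=robot.capture("wrist"); e=robot.get_state()["eef_pos"]; c=p["color"].astype(int)
m=(c[...,2]>1.8*c[...,1])&(c[...,2]>1.8*c[...,0]); m[:330]=0; m[400:]=0; m[:,:280]=0; m[:,365:]=0
W=world(p,m); W=W[W[:,2]>.2]; k,r=cv2.minEnclosingCircle(W[:,:2].astype(np.float32))
print(len(W),k,r,W.mean(0),e)
E
```

```text
2020 (0.4742930829524994, 0.23749111592769623) 0.009888104163110256 [0.47388615 0.23789394 0.2186299 ] [0.47506021 0.23646553 0.18881456]
```

```bash
python3 -m creep '[-0.001,0.0007,0.01,0,-0.001,0.0007,0.023,0,-0.001,0.0007,0.035,0,-0.001,0.0007,0.045,0,-0.001,0.0007,0.052,0,-0.001,0.0007,0.058,0,-0.001,0.0007,0.063,0,-0.001,0.0007,0.066,0,-0.001,0.0007,0.066,0]'
```

```text
time: 15.55
eef_pos: [0.4758, 0.2379, 0.1228]
orientation: [-0.505, -3.1, 0.001]
ft_force: [-0.3, 0.0, -2.7]
grip_width: 0.0348
grip_force: 45.5
```

```bash
python3 -m creep '[0,0,0.002,0,0,0,0.004,0,0,0,0.005,0,0,0,0.006,0,0,0,0.006,0]'
```

```text
time: 15.97
eef_pos: [0.476, 0.238, 0.1173]
orientation: [0.505, 3.101, -0.0]
ft_force: [0.7, 0.7, -1.1]
grip_width: 0.0352
grip_force: 45.5
```

```bash
python3 -m creep '[0,0,0.001,0,0,0,0.0015,0,0,0,0.0015,0]'
```

```text
time: 16.22
eef_pos: [0.4762, 0.2381, 0.1167]
orientation: [0.505, 3.1, 0.0]
ft_force: [-1.7, -0.3, 4.1]
grip_width: 0.0351
grip_force: 46.1
```

```bash
python3 -m creep '[0,0,0,0,0,0,0,0,0,0,0,0,0,0,0,0,0,0,0,0]' 0.8
python3 -m creep '[0,0,-0.01,0,0,0,-0.03,0,0,0,-0.055,0,0,0,-0.08,0,0,0,-0.105,0,0,0,-0.12,0,0,0,-0.125,0,0,0,-0.125,0]'
python3 - <<'E'
from h import *
p=robot.capture("wrist"); cv2.imwrite("pics/w6.png",p["color"])
W=world(p,np.ones((480,640),bool))
for z0,z1 in((.1,.109),(.138,.152)):
    T=W[(W[:,2]>z0)&(W[:,2]<z1)&(np.hypot(W[:,0]-.476,W[:,1]-.238)<.035)]
    print(np.median(T[:,2]),cv2.minEnclosingCircle(T[:,:2].astype(np.float32)),np.linalg.lstsq(np.c_[T[:,:2],np.ones(len(T))],T[:,2],rcond=None)[0][:2])
E
```

```text
time: 16.63
eef_pos: [0.4761, 0.238, 0.1157]
orientation: [-0.505, -3.101, 0.0]
ft_force: [-0.3, -0.4, 0.7]
grip_width: 0.0683
grip_force: 0.0
time: 17.3
eef_pos: [0.4769, 0.2382, 0.2427]
orientation: [0.504, 3.097, 0.002]
ft_force: [-1.0, -0.2, -0.5]
grip_width: 0.0686
grip_force: 0.0
0.10598259151525209 ((0.47616469860076904, 0.2386111319065094), 0.02813086286187172) [ 0.01548668 -0.00464784]
0.14615704322229733 ((0.4753671884536743, 0.23934265971183777), 0.018143510445952415) [ 0.04606887 -0.0131083 ]
```

View pics/w6.png

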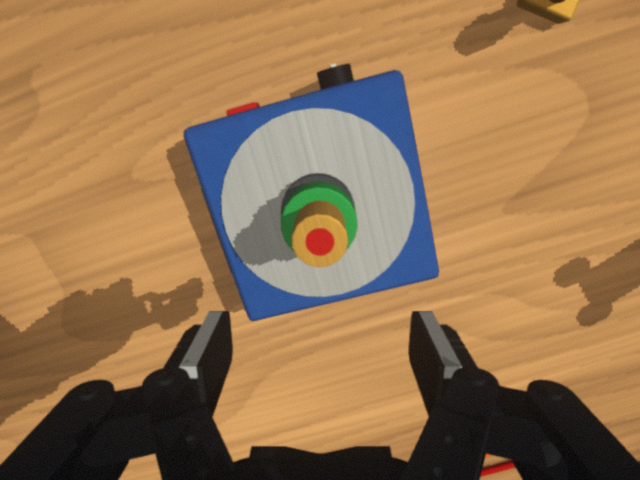

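The cap (red disc at (320,241)) sits on the wheel: its top is at 0.146 m, as expected, and the slope in the fit comes from side-wall pixels. The gripper is clear, so I'm handing in.

```bash
python3 -c "
from bench import robot
print(robot.close_job())"
```

```text
the job is handed in; nothing more can be done
None
```

The smallest green wheel lies flat on the clamping face with the brass cap sitting squarely on it; the white wheel was not touched, and I handed the job in at about 17 s.

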